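Turn down the warming plate and lift off the hot walnut with tongs

ROBOT

A 7-joint arm with a two-finger parallel gripper is mounted at the origin on a cart in front of the work surface, level with it; the furniture and walls round the work are solid. World frame = base frame: x ahead of the robot, y to its left, z up, the work surface at z = 0. Lengths are in m, angles in degrees, forces in N, time in s.
With the tool pointing down it reaches from about 0.425 to 0.875 m from the base axis. Payload 4.7 kg.
Tool frame: the origin (TCP) lies on the front face of the gripper's body, between the roots of the fingers; the fingertips stand 70 mm ahead of it and the grasp point (between the pads) lies 51 mm ahead of it; z points along the fingers, y is the direction in which the jaws open and shut (so a half turn about z gives the same grasp; the last joint's range is limited). The gripper opens to 87 mm and grips with 3 to 60 N. Pads are 19 mm wide; open, the fingers measure 117 mm over their backs; the gripper's body (75 mm by 190 mm) begins 51 mm behind the grasp point.
Start: joints at [-63.994, 18.392, -4.016, 83.108, 1.295, 78.541, -3.26], TCP at [0.277, 0.588, 0.292] pointing down, gripper open.
Joint ranges: [-163.93, 163.93], [-17.29, 119.83], [-79.2, 71.16], [3.27, 140.29], [-89.18, 269.18], [5.43, 117.66], [-154.24, 154.24]. Speed limits (degrees/s): [147.25, 147.25, 180, 180, 180, 180, 180].

INTERFACE

Orientations are given as [roll, pitch, yaw] about the fixed x, y, z axes, in that order (R = Rz(yaw) Ry(pitch) Rx(roll)).
In Python, from cell import env gives the robot as it stands.
- The arm moves only by the tool drive_tool, never from a script. Its argument "commands" is a list of rows, each a list of 7 numbers: the shift along the tool's x, y, z in cm, then the turn, a rotation vector about the tool's x, y, z in degrees, then the opening, from 0 (shut) to 1 (fully open). In form: [[tx, ty, tz, rx, ry, rz, hand], ...]. A call has 1 to 20 rows; each row shifts and turns the commanded pose from where the row before left it, along the tool's axes as they then stand; what a row does not reach is not made up. A row lasts 1/12 s, in which the tool goes at most 41.7 mm and 7.16 degrees, less where a joint would pass 70% of its speed; a pose out of reach is approached as far as the arm can. A call is refused whole if a number of a shift passes 4.17 or a number of a turn 7.16, either way. A call with a gripper value outside its range is refused whole. The fingers move at their own pace and stop on an object; "force" is the grip in N (left out, the last holds). Time passes only in rows, so rows that do not move let the fingers close. It gives the time, the measured TCP pose, the force and the opening at its end, in the units of the state.
- env.get_obs(): the state, without advancing time (a new reading comes with each control period).
- env.read_camera(name): name is "side" or "top"; returns a dict with "img" (480x640x3 uint8, blue, green, red), "mtx" (3x3 intrinsics, pixels), "k1" (the pictures are not rectified: a ray, as slopes to the right and down, at radius r is drawn at 1 + k1 r^2 times it, then the intrinsics apply), "pose" (4x4, takes a point from camera to world coordinates). Camera axes: x right, y down, z forward; pixel columns grow to the right and rows downward; lengths in m; the calibration is good to about 2 mm. A picture is of the moment at which its call begins. There is no depth.
- env.sign_off(): hands the job in, once; it reports no verdict.
The state is a dict: "time_s": time; "qpos": joint angles; "joint_velocities": joint speeds; "effort": joint torques, N m; "tool_pos": TCP position; "tool_rot": TCP orientation; "force": force on the tool from outside, world axes, zero at the start; "wrist_torque": the same for the moment, N m; "grip_width": finger opening in m.
Only numpy, scipy, OpenCV 4.12 (cv2) and the standard library are available. Lean on these libraries where they do the work, as an engineer would, in place of code of your own. Each camera call takes 0.05 s, during which the arm holds its last target.

TASK

Turn the warming plate down: move its sliding heat control to the keep-warm line (the one long line across the track) and leave it there. Then pick up the kitchen tongs, close them on the hot walnut that lies on the plate and lift it, never touching the nut with the gripper, to at least 10 cm above the plate. Finish while still holding the walnut up in the tongs, without letting go, and do not disturb the goblet and the salt shaker.

Things in the scene. Friction and masses are not known exactly. Their poses are not given: they have to be found in the camera images.
- warmer: Electric warming plate, fixed on the worktop, 200 x 230 x 30 mm (x, y, z). Origin: centre of its underside on the worktop; its x points away from the user, y to the left, z up. A flat black hob (168 mm in x, 160 mm in y, centre at x 0, y -27 mm) has its top 30 mm above the worktop; on the left (y = +86 mm) a control strip, top 28 mm above the worktop, carries the heat slider, whose track runs along x.
- heat (a joint): Heat slider travel in m: 0 at the near end (off) to 0.100 at the far end (hottest), moving along the warmer's +x. The keep-warm line is at 0.030. At 0 the grip's centre is at x -50 mm, y +86 mm of the warmer. Dry friction of about 1.5 N keeps it where it is left. It starts somewhere in the hot half.
- heat_top (a point): Centre of the top face of the heat slider's grip, a black upright block 18 mm (along the track) x 26 mm (across) x 32 mm tall, rising from the strip: top 60 mm above the worktop. A thin white line across its top marks its middle. Axes as the warmer's.
- keep_warm_line (a point): Middle of the keep-warm line: a 3 mm wide, 50 mm long white line across the slider's track, on the strip 28 mm above the worktop; the other marks are short ticks every 10 mm on the left of the track.
- tongs: Loose spring tongs lying flat on the worktop, steel with black grips and jaws, about 0.09 kg. Origin: on the axis of the round spring hub (22 mm thick) at the rear end, on the underside; x points along the tongs' middle line towards the jaws, z up, 30 mm tall. Two arms lie left (+y) and right (-y) and spread horizontally; a hanging ring stands out 36 mm behind the hub. Total length from hub to jaw ends 230 mm; centre of mass about 120 mm ahead of the hub.
- tongs_grip (a point): Point midway between the two black grip plates of the tongs, 123.5 mm ahead of the hub, 15 mm above the tongs' underside. The plates are 60 mm long and 30 mm tall; open, the tongs measure 54 mm over the plates, with the jaws closed on the walnut about 39 mm, fully shut about 23 mm. The plates are about parallel when half closed on the nut. Axes as the tongs'.
- tongs_jaw (a point): Point midway between the two black jaws of the tongs, 211 mm ahead of the hub (87.5 mm ahead of tongs_grip), 15 mm above the underside. Each jaw is a plate 36 mm long and 28 mm tall (1 to 29 mm above the underside); the open gap between them is about 61 mm; fully shut 8 mm.
- tongs_left (a joint): Closing angle in rad of the left arm of the tongs (the right arm always mirrors it): 0 open, about 0.06 closed on the walnut, 0.125 fully shut. A spring opens the arms: at the grip plates it pushes each finger with about 8 N when open and 11 N when the jaws reach the walnut; squeezing harder grips the nut. Squeezed to about 50 mm over the plates the tongs can be carried by the spring force alone and the jaws still gape 53 mm, wide enough to pass round the nut.
- walnut: Loose walnut in its shell, 34 x 35 x 36 mm, 12 g, lying on the hob (underside 30 mm above the worktop). Origin: its underside.
- walnut_mid (a point): Centre of the walnut, 18 mm above its underside.
- goblet: Bystander: green-stemmed glass goblet, 83 mm across, 122 mm tall, to the left; origin at the centre of its underside.
- salt_shaker: Bystander: salt shaker, 44 mm across, 90 mm tall, behind the work; origin at the centre of its underside.

How it is judged:
By the outcome, as a careful person would: the job done as asked, in the order asked, and still so for the second after the job is handed in, while the arm keeps its last pose, push and grip.
It also fails if it takes over 58 s, if anything falls off the work surface, if the arm or the gripper's body presses on something with over 40 N, if the wrist force passes 120 N, or if a joint passes its speed limit or range.

## Working session

There is one attempt and no reset: what is moved stays moved. The work goes in short steps, Python scripts to look and compute and a tool call to move; the robot and the scene stay as the last step left them, time stands still between calls to the robot, and variables do not carry over. Pictures are saved under pics/ and viewed, and the job is handed in when it is done.

Besides the shell and the picture viewer there is one more tool, called after "Request:" as name(argument=value, ...) on one line, values as JSON. drive_tool: Moves the arm, as the interface text tells. Its arguments: {"type":"object","properties":{"commands":{"type":"array"},"force":{"type":"number"}},"required":["commands"]}

```bash
ls; mkdir -p pics; python3 - <<'E'
from cell import env
import cv2
print(env.get_obs())
for n in("side","top"):
    c=env.read_camera(n); cv2.imwrite(f"pics/{n}0.png",c["img"]); print(n,c["mtx"],c["k1"],c["pose"])
E
```

```text
pics
{'time_s': 0.0, 'qpos': array([-63.99362919,  18.43995585,  -4.01513198,  83.17558227,
         1.29632733,  78.54051794,  -3.25964624]), 'joint_velocities': array([ 0.01723288, -0.09455685,  0.08758625, -0.07972437,  0.10898172,
       -0.06623523, -0.08041953]), 'effort': array([ 2.49200612e-04, -4.91289282e+01, -4.03803606e-01, -3.12529743e+01,
       -6.39027846e-02,  4.37590457e-02,  1.84256387e-04]), 'tool_pos': array([0.27661071, 0.58773804, 0.29114522]), 'tool_rot': array([-1.79889260e+02,  7.19484151e-03,  1.54803641e+02]), 'force': array([-1.81068059, -0.00784461, -0.26555479]), 'wrist_torque': array([-0.01910905, -0.02834608, -0.02704734]), 'grip_width': 0.08680899595437179}
side [[436.65701001   0.         325.48716351]
 [  0.         436.65701001 234.50542156]
 [  0.           0.           1.        ]] -0.014049413721177196 [[ 0.97959481 -0.07886463  0.18486312  0.36319058]
 [-0.20082036 -0.42102758  0.88453771 -0.79415386]
 [ 0.00807374 -0.90361283 -0.42827405  0.46572051]
 [ 0.          0.          0.          1.        ]]
top [[455.26860904   0.         329.37835856]
 [  0.         455.26860904 243.98256089]
 [  0.           0.           1.        ]] -0.050351699429673075 [[-0.02213883 -0.99631093  0.08291207  0.49048645]
 [-0.9995756   0.020488   -0.02070895  0.07152603]
 [ 0.01893385 -0.08333535 -0.99634167  1.09677741]
 [ 0.          0.          0.          1.        ]]
```

View pics/top0.png

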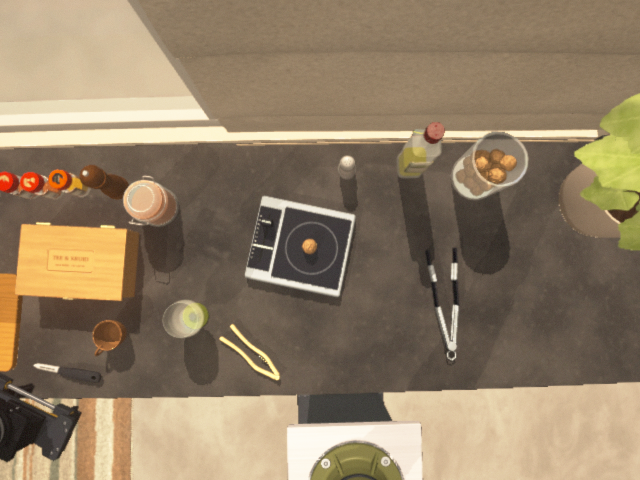

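View pics/side0.png

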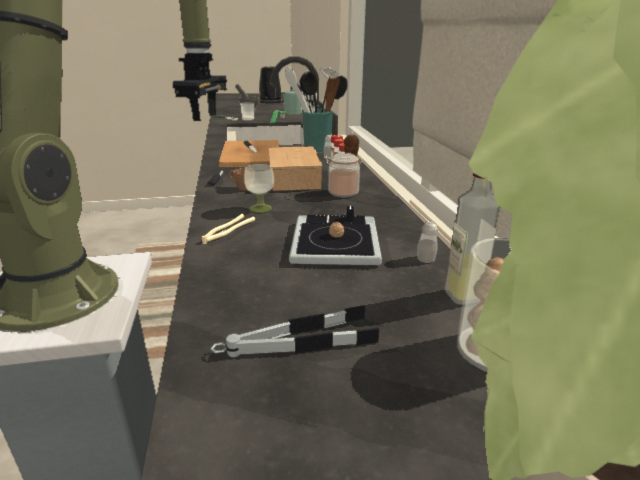

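Top view: the warmer is at about (301,247), its slider grip near (267,222), and the walnut at (310,246). The steel tongs have their hub at about (452,347) and jaws near (442,256). I'll zoom in next.

```bash
python3 - <<'E'
import cv2,numpy as np
t=cv2.imread("pics/top0.png")
a=cv2.resize(t[190:305,235:365],None,fx=5,fy=5,interpolation=cv2.INTER_CUBIC); cv2.imwrite("pics/top0_w.png",a)
a=cv2.resize(t[240:370,400:490],None,fx=4.5,fy=4.5,interpolation=cv2.INTER_CUBIC); cv2.imwrite("pics/top0_t.png",a)
s=cv2.imread("pics/side0.png")
a=cv2.resize(s[190:370,200:400],None,fx=3.3,fy=3.3,interpolation=cv2.INTER_CUBIC); cv2.imwrite("pics/side0_z.png",a)
E
```

```text
(no output)
```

View pics/top0_w.png

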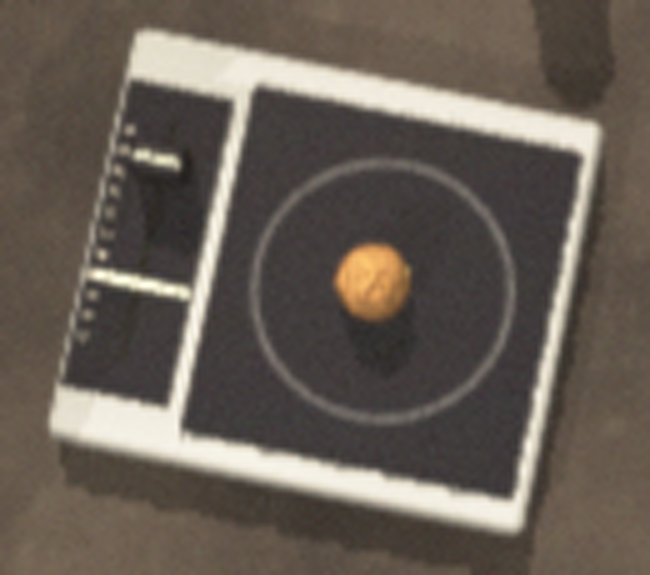

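View pics/top0_t.png

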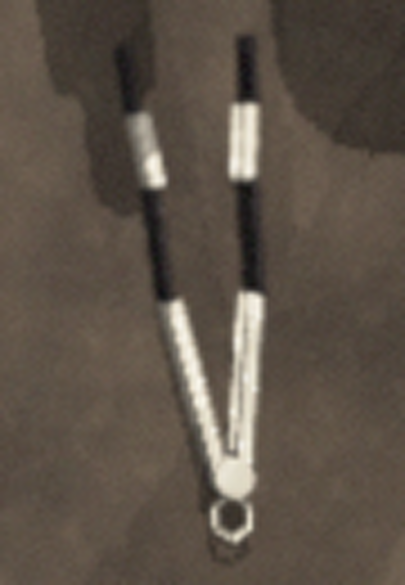

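View pics/side0_z.png

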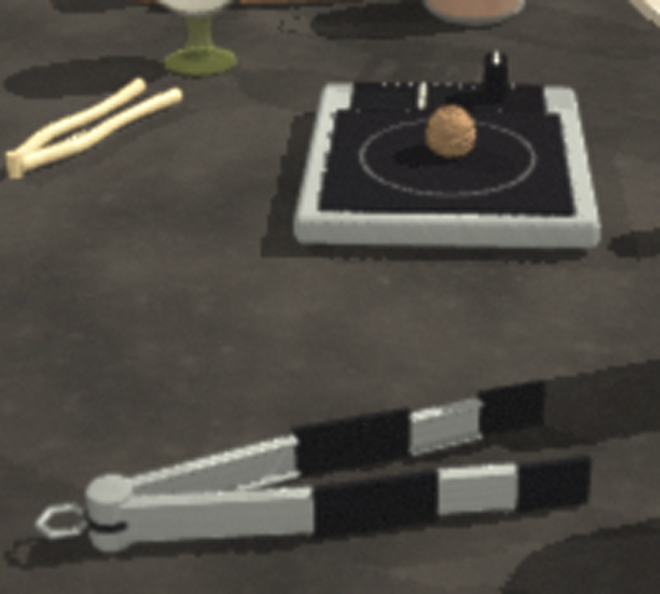

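```bash
cat > h.py <<'E'
import numpy as np,cv2
from scipy.spatial.transform import Rotation as R
def ray(c,uv):
    p=cv2.undistortPoints(np.array(uv,float).reshape(-1,1,2),c["mtx"],np.array([c["k1"],0,0,0.])).reshape(-1,2)
    d=np.c_[p,np.ones(len(p))]@c["pose"][:3,:3].T
    return c["pose"][:3,3],d
def plane(c,uv,z):
    o,d=ray(c,uv); return o+d*((z-o[2])/d[:,2])[:,None]
def proj(c,P):
    P=np.atleast_2d(P); T=np.linalg.inv(c["pose"])
    q=P@T[:3,:3].T+T[:3,3]
    return cv2.projectPoints(q.reshape(-1,1,3),np.zeros(3),np.zeros(3),c["mtx"],np.array([c["k1"],0,0,0.]))[0].reshape(-1,2)
def tri(c1,u1,c2,u2):
    o1,d1=ray(c1,[u1]);o2,d2=ray(c2,[u2]);d1=d1[0];d2=d2[0]
    s=np.linalg.lstsq(np.c_[d1,-d2],o2-o1,rcond=None)[0]
    a=o1+s[0]*d1;b=o2+s[1]*d2
    return (a+b)/2,np.linalg.norm(a-b)
E
python3 - <<'E'
from cell import env
from h import *
np.set_printoptions(precision=4,suppress=True)
t=env.read_camera("top");s=env.read_camera("side")
W=lambda l:np.array(l)/5+[234.6,189.6]   # cubic resize half pixel
T=lambda l:np.array(l)/4.5+[399.6,239.6]
S=lambda l:np.array(l)/3.3+[199.65,189.65]
c=plane(t,W([(133,30),(600,122),(523,530),(52,435)]),0.029); print("corners",c, "sides",[np.linalg.norm(c[i]-c[(i+1)%4]) for i in range(4)],c.mean(0))
ex=(c[0]+c[1]-c[2]-c[3])[:2]; print("yaw",np.degrees(np.arctan2(ex[1],ex[0])))
l=plane(t,W([(90,273),(188,293)]),0.028);print("line",l,l.mean(0), np.linalg.norm(l[0]-l[1]))
l=plane(t,W([(135,154),(182,162)]),0.060);print("slider top",l,l.mean(0))
print("nut",plane(t,W([(373,282)]),0.048), tri(t,W([(373,282)])[0],s,S([(451,131)])[0]))
print("hub",plane(t,T([(236,478)]),.026))
j=plane(t,T([(124,45),(133,110),(246,38),(243,103),(150,188),(168,300),(249,180),(253,293)]),.03);print("jaws/grips",j)
# side camera on slider, line
print("slider side",tri(t,W([(158,158)])[0],s,S([(497,57)])[0]))
print("line side",tri(t,W([(139,283)])[0],s,S([(422,96)])[0]))
# blob
hsv=cv2.cvtColor(t["img"],cv2.COLOR_BGR2HSV)
m=cv2.inRange(hsv,(5,100,120),(25,255,255))
for n,cc in (("t",t),("s",s)):
    h=cv2.cvtColor(cc["img"],cv2.COLOR_BGR2HSV);m=cv2.inRange(h,(5,80,80),(25,255,255))
    x0,y0,x1,y1=(290,225,330,270) if n=="t" else (325,218,350,242)
    ys,xs=np.nonzero(m[y0:y1,x0:x1]);print(n,xs.mean()+x0,ys.mean()+y0,len(xs),xs.min()+x0,xs.max()+x0,ys.min()+y0,ys.max()+y0)
E
```

```text
corners [[ 0.6978  0.2085  0.029 ]
 [ 0.6494 -0.012   0.029 ]
 [ 0.458   0.0291  0.029 ]
 [ 0.5069  0.2482  0.029 ]] sides [np.float64(0.2258019269791115), np.float64(0.19579532695841112), np.float64(0.22448339378637358), np.float64(0.19495440435577402)] [0.578  0.1184 0.029 ]
yaw -11.92735705928126
line [[0.5826 0.2299 0.028 ]
 [0.5722 0.1839 0.028 ]] [0.5774 0.2069 0.028 ] 0.04711994291909035
slider top [[0.6342 0.2041 0.06  ]
 [0.6301 0.1826 0.06  ]] [0.6321 0.1934 0.06  ]
nut [[0.574  0.0964 0.048 ]] (array([0.5745, 0.0964, 0.0455]), np.float64(0.00047205050092031647))
hub [[ 0.3343 -0.2329  0.026 ]]
jaws/grips [[ 0.5612 -0.1815  0.03  ]
 [ 0.5269 -0.185   0.03  ]
 [ 0.5635 -0.2466  0.03  ]
 [ 0.5293 -0.2435  0.03  ]
 [ 0.486  -0.1923  0.03  ]
 [ 0.4276 -0.1995  0.03  ]
 [ 0.4889 -0.2449  0.03  ]
 [ 0.43   -0.2445  0.03  ]]
slider side (array([0.6325, 0.1937, 0.0587]), np.float64(0.000341803881304798))
line side (array([0.5776, 0.2073, 0.0249]), np.float64(0.0002375468965632844))
t 309.0051020408163 245.74489795918367 196 301 316 238 254
s 336.1648936170213 229.25531914893617 188 329 343 222 236
```

Request:
drive_tool(commands=[[0, 0, 0, 0, 0, 7, 1], [0, 0, 0, 0, 0, 7, 1], [0, 0, 0, 0, 0, 7, 1], [0, 0, 0, 0, 0, 7, 1], [0, 0, 0, 0, 0, 7, 1], [0, 0, 0, 0, 0, 7, 1], [0, 0, 0, 0, 0, 7, 1], [0, 0, 0, 0, 0, 7, 1], [0, 0, 0, 0, 0, 7, 1], [0, 0, 0, 0, 0, 7, 1], [0, 0, 0, 0, 0, 7, 1]])

```text
time_s: 1.12
tool_pos: [0.2767, 0.5881, 0.292]
tool_rot: [-180.0, 0.0, 77.5]
force: [-0.2, -0.9, 0.4]
grip_width: 0.0867
```

Request:
drive_tool(commands=[[-2.21, 3.08, 0, 0, 0, 0, 1], [-2.21, 3.08, 0, 0, 0, 0, 1], [-2.21, 3.08, 0, 0, 0, 0, 1], [-2.21, 3.08, 0, 0, 0, 0, 1], [-2.21, 3.08, 0, 0, 0, 0, 1], [-2.21, 3.08, 0, 0, 0, 0, 1], [-2.21, 3.08, 0, 0, 0, 0, 1], [-2.21, 3.08, 0, 0, 0, 0, 1], [-2.21, 3.08, 0, 0, 0, 0, 1], [-2.21, 3.08, 0, 0, 0, 0, 1], [-2.21, 3.08, 0, 0, 0, 0, 1], [-2.21, 3.08, 0, 0, 0, 0, 1], [-2.21, 3.08, 0, 0, 0, 0, 1], [-2.21, 3.08, 0, 0, 0, 0, 1], [0, 0, 0, 0, 0, 0, 1]])

```text
time_s: 2.37
tool_pos: [0.6374, 0.1844, 0.292]
tool_rot: [179.7, 0.3, 77.1]
force: [0.8, -1.5, 0.0]
grip_width: 0.0871
```

Request:
drive_tool(commands=[[0.8, -0.68, 0, 0, 0, 0, 1], [0, 0, 3, 0, 0, 0, 1], [0, 0, 3, 0, 0, 0, 1], [0, 0, 3, 0, 0, 0, 1], [0, 0, 3, 0, 0, 0, 1], [0, 0, 2, 0, 0, 0, 1], [0, 0, 2, 0, 0, 0, 1], [0, 0, 1, 0, 0, 0, 1], [0, 0, 1, 0, 0, 0, 1], [0, 0, 0.4, 0, 0, 0, 1], [0, 0, 0, 0, 0, 0, 1], [0, 0, 0, 0, 0, 0, 1]])

```text
time_s: 3.37
tool_pos: [0.6284, 0.2043, 0.1092]
tool_rot: [179.9, -0.1, 77.8]
force: [0.2, 0.0, 0.7]
grip_width: 0.0871
```

```bash
python3 - <<'E'
from cell import env
from h import *
t=env.read_camera("top");s=env.read_camera("side")
cv2.imwrite("pics/top1.png",cv2.resize(t["img"][170:310,215:375],None,fx=4,fy=4,interpolation=cv2.INTER_CUBIC))
cv2.imwrite("pics/side1.png",cv2.resize(s["img"][100:280,250:450],None,fx=3.3,fy=3.3,interpolation=cv2.INTER_CUBIC))
o=env.get_obs();print(o["tool_pos"],o["tool_rot"])
E
```

```text
[0.62872133 0.20418715 0.10971436] [ 1.79888596e+02 -8.26496390e-02  7.78007929e+01]
```

View pics/side1.png

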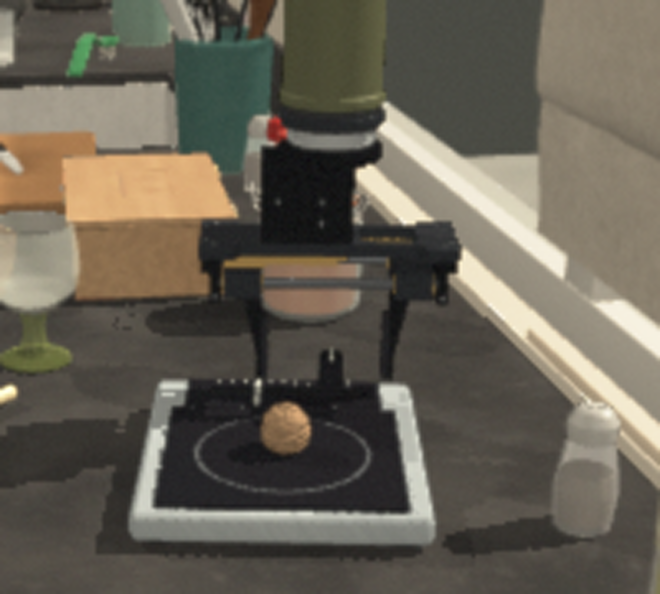

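View pics/top1.png

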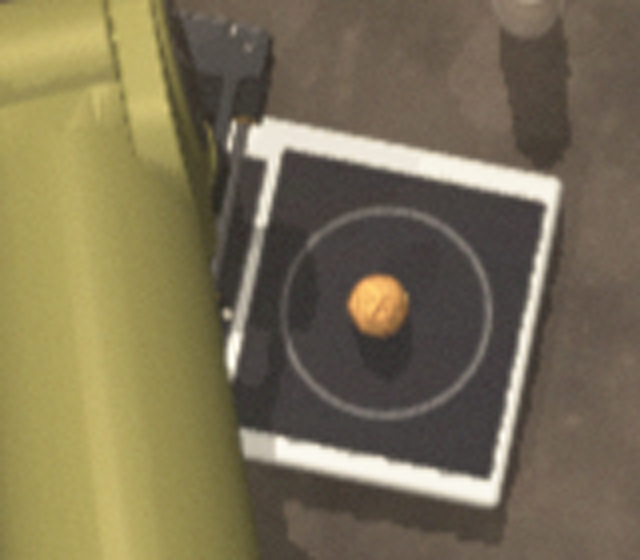

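The side view shows the fingers straddling the slider grip at (330,370). The TCP sits 9.5 mm too far left across the track, so I'll correct that and close gently.

Request:
drive_tool(commands=[[-0.5, 0.3, 0, 0, 0, 0, 1], [-0.45, 0.29, 0, 0, 0, 0, 1], [0, 0, 0, 0, 0, 0, 1], [0, 0, 0, 0, 0, 0, 1], [0, 0, 0, 0, 0, 0, 0.5], [0, 0, 0, 0, 0, 0, 0.1], [0, 0, 0, 0, 0, 0, 0.1], [0, 0, 0, 0, 0, 0, 0.1], [0, 0, 0, 0, 0, 0, 0.1], [0, 0, 0, 0, 0, 0, 0.1], [0, 0, 0, 0, 0, 0, 0.1], [0, 0, 0, 0, 0, 0, 0.1]], force=8)

```text
time_s: 4.47
tool_pos: [0.6317, 0.1934, 0.1083]
tool_rot: [180.0, -0.0, 77.8]
force: [-0.8, -0.2, 0.5]
grip_width: 0.0415
```

```bash
python3 - <<'E'
from cell import env
from h import *
s=env.read_camera("side")
cv2.imwrite("pics/side2.png",cv2.resize(s["img"][150:280,270:400],None,fx=4.5,fy=4.5,interpolation=cv2.INTER_CUBIC))
o=env.get_obs();print(o["tool_pos"],o["tool_rot"],o["grip_width"],o["force"])
E
```

```text
[0.63167191 0.19338215 0.1082674 ] [ 1.79997892e+02 -1.33762765e-03  7.78058637e+01] 0.03756350358552676 [ 0.19061914  0.36839227 -0.43246984]
```

View pics/side2.png

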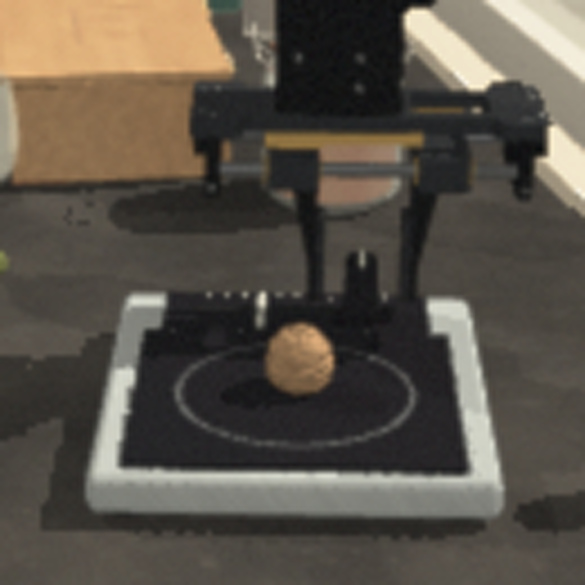

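Request:
drive_tool(commands=[[0, 0, 0, 0, 0, 0, 0.1], [0, 0, 0, 0, 0, 0, 0.1], [0, 0, 0, 0, 0, 0, 0.1], [0, 0, 0, 0, 0, 0, 0.1], [0, 0, 0, 0, 0, 0, 0.1], [0, 0, 0, 0, 0, 0, 0.1], [0, 0, 0, 0, 0, 0, 0.1]])

```text
time_s: 5.1
tool_pos: [0.6317, 0.1933, 0.1083]
tool_rot: [-180.0, -0.0, 77.8]
force: [0.7, 0.6, 0.1]
grip_width: 0.0179
```

```bash
python3 - <<'E'
from cell import env
from h import *
s=env.read_camera("side")
cv2.imwrite("pics/side3.png",cv2.resize(s["img"][150:280,270:400],None,fx=4.5,fy=4.5,interpolation=cv2.INTER_CUBIC))
o=env.get_obs();print(o["tool_pos"],o["tool_rot"],o["grip_width"],o["force"])
E
```

```text
[0.63164799 0.19335899 0.10828387] [-1.79998941e+02 -4.32462552e-03  7.77968238e+01] 0.017801496315012193 [ 0.14512782 -0.44844417  0.48517637]
```

View pics/side3.png

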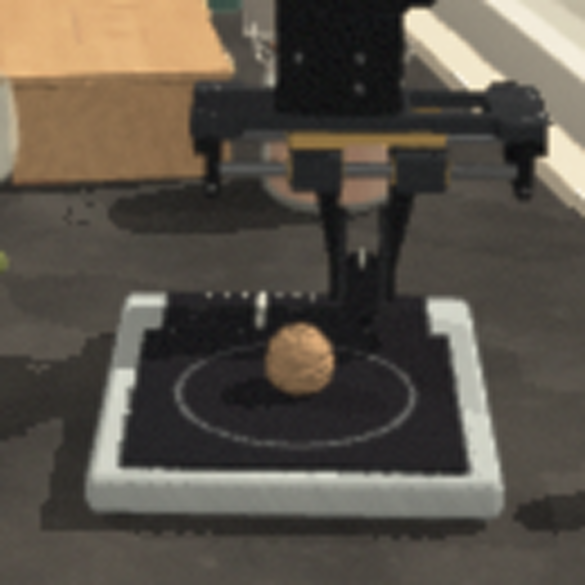

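Gripped: the width reads 17.8 mm and the block is 18 mm. Next I'll drag it 56 mm toward the near end.

Request:
drive_tool(commands=[[0, -0.7, 0, 0, 0, 0, 0.1], [0, -0.7, 0, 0, 0, 0, 0.1], [0, -0.7, 0, 0, 0, 0, 0.1], [0, -0.7, 0, 0, 0, 0, 0.1], [0, -0.7, 0, 0, 0, 0, 0.1], [0, -0.7, 0, 0, 0, 0, 0.1], [0, -0.7, 0, 0, 0, 0, 0.1], [0, -0.7, 0, 0, 0, 0, 0.1], [0, 0, 0, 0, 0, 0, 0.1], [0, 0, 0, 0, 0, 0, 0.1], [0, 0, 0, 0, 0, 0, 0.1], [0, 0, 0, 0, 0, 0, 0.1]])

```text
time_s: 6.15
tool_pos: [0.5767, 0.2059, 0.1083]
tool_rot: [-180.0, -0.0, 77.8]
force: [-0.4, 3.6, -0.5]
grip_width: 0.0178
```

```bash
python3 - <<'E'
from cell import env
from h import *
s=env.read_camera("side")
cv2.imwrite("pics/side4.png",cv2.resize(s["img"][150:280,270:400],None,fx=4.5,fy=4.5,interpolation=cv2.INTER_CUBIC))
o=env.get_obs();print(o["tool_pos"],o["tool_rot"],o["grip_width"],o["force"])
E
```

```text
[0.57685263 0.20589277 0.10826319] [-1.79972522e+02 -4.55425724e-02  7.78200013e+01] 0.018006007883659633 [ 0.60863645  4.9512719  -0.79820727]
```

View pics/side4.png

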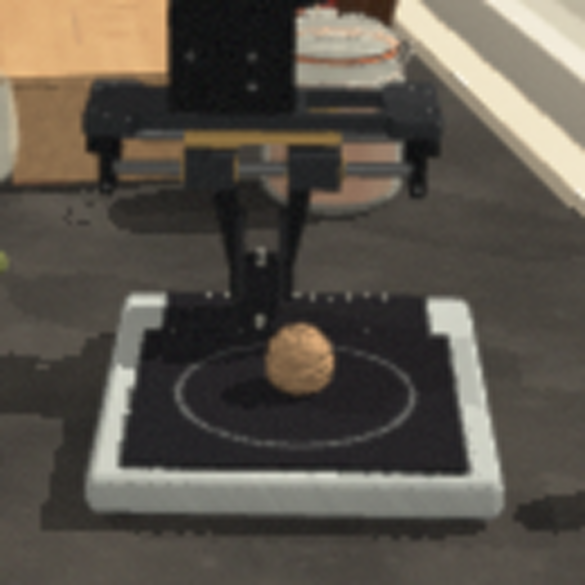

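The top mark (262,258) lines up with the keep-warm line (261,320). I'll release, rise and move off toward the tongs, then check from the top.

Request:
drive_tool(commands=[[0, 0, 0, 0, 0, 0, 0.5], [0, 0, 0, 0, 0, 0, 0.5], [0, 0, 0, 0, 0, 0, 0.5], [0, 0, 0, 0, 0, 0, 0.5], [0, 0, 0, 0, 0, 0, 0.5], [0, 0, -1, 0, 0, 0, 1], [0, 0, -3, 0, 0, 0, 1], [0, 0, -3, 0, 0, 0, 1], [0, 0, -3, 0, 0, 0, 1], [0, 0, -3, 0, 0, 0, 1], [0, 0, -1, 0, 0, 0, 1]])

```text
time_s: 7.12
tool_pos: [0.579, 0.2054, 0.2544]
tool_rot: [179.6, -0.3, 77.8]
force: [0.3, -0.7, 1.6]
grip_width: 0.0758
```

Request:
drive_tool(commands=[[0, 0, 0, 0, 0, 6.6, 1], [0, 0, 0, 0, 0, 6.6, 1], [0, 0, 0, 0, 0, 6.6, 1], [0, 0, 0, 0, 0, 6.6, 1], [0, 0, 0, 0, 0, 6.6, 1], [0, 0, 0, 0, 0, 6.6, 1], [0, 0, 0, 0, 0, 6.6, 1], [0, 0, 0, 0, 0, 6.6, 1], [0, 0, 0, 0, 0, 6.6, 1], [0, 0, 0, 0, 0, 6.6, 1], [0, 0, 0, 0, 0, 6.6, 1]])

```text
time_s: 8.03
tool_pos: [0.5768, 0.205, 0.2483]
tool_rot: [180.0, 0.0, 4.9]
force: [-0.8, -0.4, -0.4]
grip_width: 0.087
```

```bash
python3 - <<'E'
from cell import env
from h import *
np.set_printoptions(precision=4,suppress=True)
t=env.read_camera("top");s=env.read_camera("side")
cv2.imwrite("pics/top5.png",cv2.resize(t["img"][170:400,215:495],None,fx=2.8,fy=2.6,interpolation=cv2.INTER_CUBIC))
cv2.imwrite("pics/top5t.png",cv2.resize(t["img"][240:370,400:490],None,fx=4.5,fy=4.5,interpolation=cv2.INTER_CUBIC))
cv2.imwrite("pics/side5.png",cv2.resize(s["img"][190:280,280:400],None,fx=6,fy=6,interpolation=cv2.INTER_CUBIC))
o=env.get_obs();print(o["time_s"],o["tool_pos"],o["tool_rot"],o["grip_width"],o["force"],o["qpos"])
E
```

```text
8.1333 [0.5768 0.205  0.2483] [179.979    0.0093   5.1711] 0.08697138075262455 [0.3483 0.4684 0.08  ] [-48.2158  16.5179  31.6214  93.2941  -8.9607  72.7477 -99.8115]
```

View pics/side5.png

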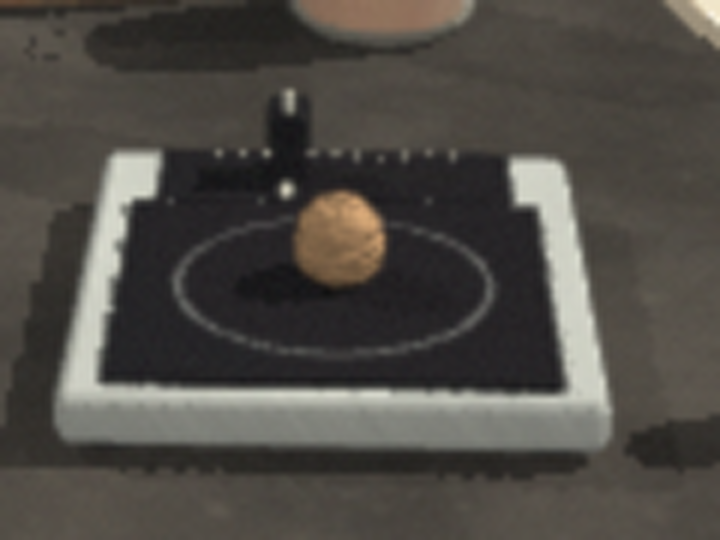

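View pics/top5.png

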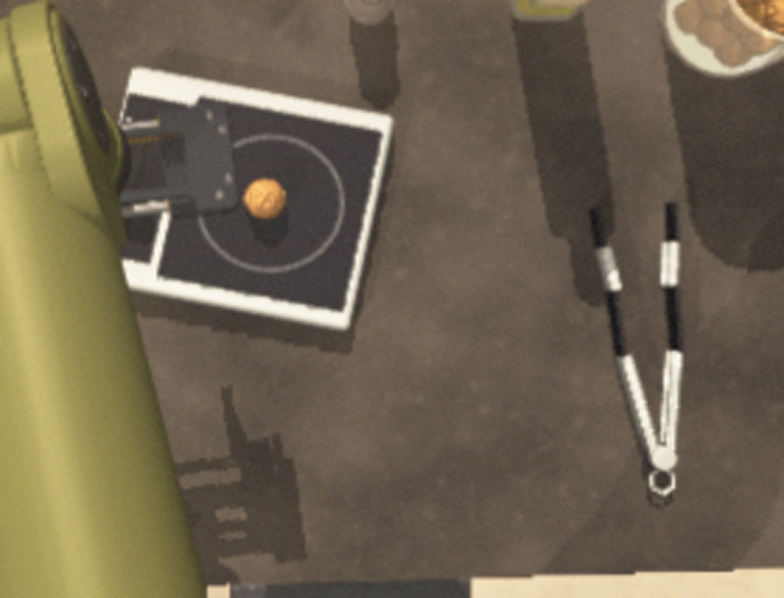

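Request:
drive_tool(commands=[[-1.2, 3.18, 0, 0, 0, 0, 1], [-1.2, 3.18, 0, 0, 0, 0, 1], [-1.2, 3.18, 0, 0, 0, 0, 1], [-1.2, 3.18, 0, 0, 0, 0, 1], [-1.2, 3.18, 0, 0, 0, 0, 1], [-1.2, 3.18, 0, 0, 0, 0, 1], [-1.2, 3.18, 0, 0, 0, 0, 1], [-1.2, 3.18, 0, 0, 0, 0, 1], [-1.2, 3.18, 0, 0, 0, 0, 1], [-1.2, 3.18, 0, 0, 0, 0, 1], [-1.2, 3.18, 0, 0, 0, 0, 1], [-1.2, 3.18, 0, 0, 0, 0, 1], [-1.2, 3.18, 0, 0, 0, 0, 1], [0, 0, 0, 0, 0, 0, 1], [0, 0, 0, 0, 0, 0, 1], [0, 0, 0, 0, 0, 0, 1]])

```text
time_s: 9.47
tool_pos: [0.4592, -0.2201, 0.2483]
tool_rot: [-180.0, -0.0, 5.3]
force: [0.4, -0.1, -1.0]
grip_width: 0.0871
```

```bash
python3 - <<'E'
from cell import env
from h import *
np.set_printoptions(precision=4,suppress=True)
t=env.read_camera("top");s=env.read_camera("side")
cv2.imwrite("pics/top6.png",cv2.resize(t["img"][190:305,235:365],None,fx=5,fy=5,interpolation=cv2.INTER_CUBIC))
cv2.imwrite("pics/side6.png",cv2.resize(s["img"][190:400,190:400],None,fx=2.8,fy=2.8,interpolation=cv2.INTER_CUBIC))
o=env.get_obs();print(o["time_s"],o["tool_pos"],o["tool_rot"],o["grip_width"],o["force"],o["qpos"])
E
```

```text
9.5667 [ 0.4596 -0.2191  0.2481] [-179.9642    0.001     5.4165] 0.08694720966552397 [ 0.5359  0.7817 -0.2728] [-26.1448   2.5139  50.4605 107.7686  -2.0868  70.6609 -59.6029]
```

View pics/top6.png

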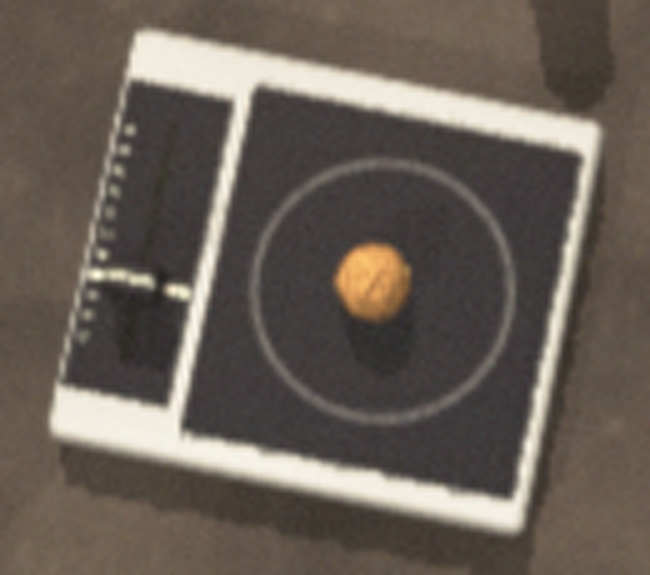

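View pics/side6.png

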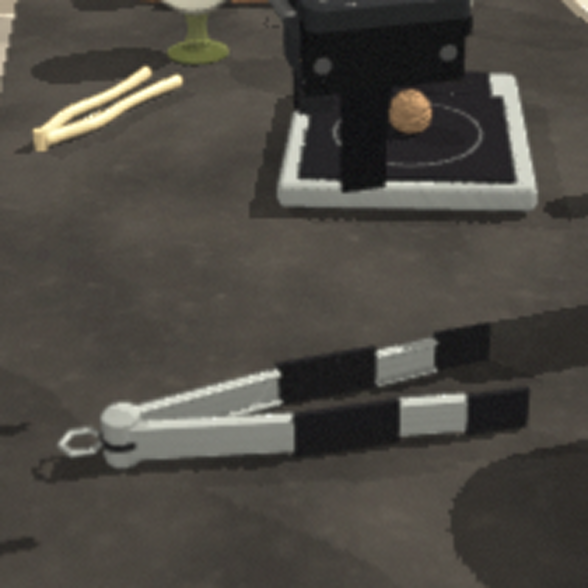

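View pics/top5t.png

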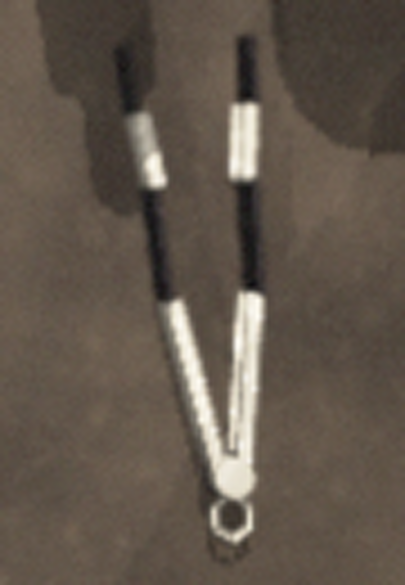

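```bash
python3 - <<'E'
from cell import env
from h import *
np.set_printoptions(precision=4,suppress=True)
t=env.read_camera("top");s=env.read_camera("side")
W=lambda l:np.array(l)/5+[234.6,189.6]
# expected pixel (crop coords) of mark at z .06 above measured line centre
p=proj(t,[[.5774,.2069,.06],[.5774,.2069,.028]]);print((p-[234.6,189.6])*5)
g=cv2.cvtColor(t["img"],cv2.COLOR_BGR2GRAY)
print(g[238:256,250:274])
print("mark",plane(t,W([(128,276)]),.06))
# side
S=lambda l:np.array(l)/6+[279.6,189.6]
print("side: mark at y-known", tri(t,W([(128,276)])[0],s,S([(289,100)])[0]), tri(t,W([(139,283)])[0],s,S([(287,188)])[0]))
E
```

```text
[[130.0658 277.5694]
 [139.0099 283.072 ]]
[[ 92  98 119 148  83  67  67  66  61  60  66  60  61  55  54  54  59  57
   59  61  59  55  58  63]
 [ 98 101 145 117 102  93  70  62  62  62  61  59  56  56  51  52  58  59
   57  59  61  61  59  60]
 [ 94 105 162 106 133 180 109  66  61  61  58  58  56  53  55  56  58  59
   56  56  60  56  61  59]
 [ 94 108 164  91 115 177 111  64  58  56  57  56  56  52  50  58  61  58
   57  59  59  63  60  62]
 [ 96 111 143  82  76  89  70  67  64  64  61  58  58  55  58  59  54  59
   57  57  61  60  63  63]
 [100 141 148 124 126  95 101  99  96  97  84  73  64  62  61  59  49  48
   58  60  61  58  60  69]
 [104 169 183 213 231 195 168 194 197 191 153 121  97  94  89  68  48  45
   54  54  56  57  60  74]
 [107 171 158 196 225 185 154 186 194 199 172 203 197 194 189 112  54  35
   53  60  60  59  62  88]
 [107 154  94  91 100  83  76  88  93 111 124 184 193 193 196 152  65  46
   80  97  95  92  83 104]
 [117 122  77  80  66  53  48  56  56  59  70  87  88  96 118 127  61  69
  157 215 202 198 158 127]
 [143 100 106 138 102  60  49  44  44  46  53  
[... 252 characters left out ...]
85]
 [138  82  77  67  66  61  61  53  52  51  47  42  46  43  47  44  45  49
   52  54  62  66 117 217]
 [110 107 140 103  65  61  61  62  49  49  48  42  51  47  49  48  54  51
   51  51  61  68 127 228]
 [ 97 103 135  97  64  61  64  61  49  49  48  43  48  51  44  48  50  49
   48  50  59  73 135 230]
 [ 88  68  74  66  62  66  60  60  50  47  45  42  52  46  48  54  51  49
   51  58  61  88 168 231]
 [ 85  66  63  59  67  59  62  65  53  51  46  45  48  50  48  56  50  50
   49  51  62 104 197 236]]
mark [[0.5781 0.2078 0.06  ]]
side: mark at y-known (array([0.5781, 0.208 , 0.0588]), np.float64(0.00037915200758481716)) (array([0.5778, 0.2082, 0.0184]), np.float64(0.0007644321521636374))
```

Request:
drive_tool(commands=[[-0.18, 0.18, 2, 0, 0, 0, 1], [0, 0, 3, 0, 0, 0, 1], [0, 0, 3, 0, 0, 0, 1], [0, 0, 3, 0, 0, 0, 1], [0, 0, 2, 0, 0, 0, 1], [0, 0, 1, 0, 0, 0, 1], [0, 0, 0, 0, 0, 0, 1], [0, 0, 0, 0, 0, 0, 1]])

```text
time_s: 10.33
tool_pos: [0.4579, -0.2224, 0.1086]
tool_rot: [180.0, 0.0, 5.3]
force: [-0.3, 0.9, -0.3]
grip_width: 0.0868
```

The slider mark (0.578, 0.208) agrees with the line to within 1 mm. Before descending the rest of the way I'll check the fingers against the tongs.

```bash
python3 - <<'E'
from cell import env
from h import *
s=env.read_camera("side");t=env.read_camera("top")
cv2.imwrite("pics/side7.png",cv2.resize(s["img"][200:380,200:400],None,fx=3.3,fy=3.3,interpolation=cv2.INTER_CUBIC))
cv2.imwrite("pics/top7.png",cv2.resize(t["img"][230:380,390:500],None,fx=4,fy=4,interpolation=cv2.INTER_CUBIC))
E
```

```text
(no output)
```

View pics/side7.png

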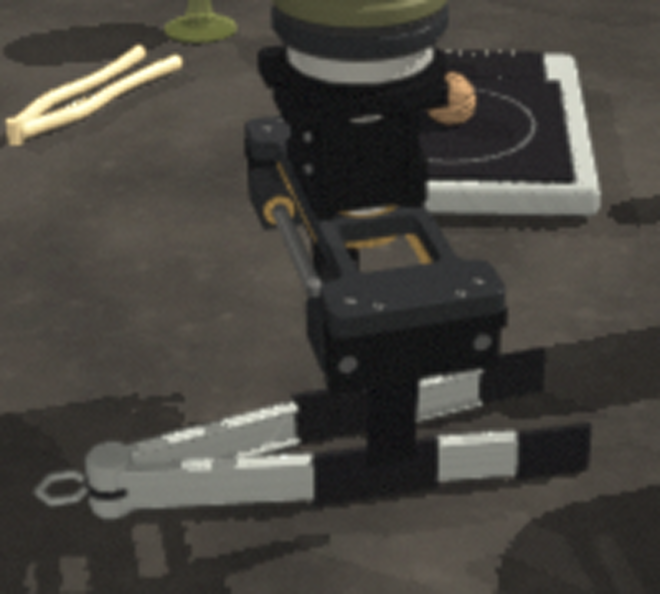

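View pics/top7.png

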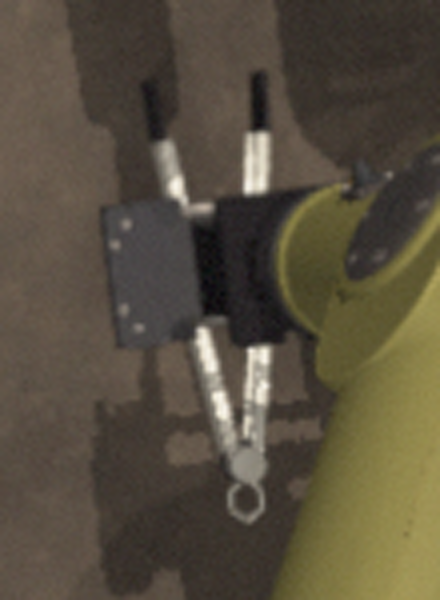

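Request:
drive_tool(commands=[[0, -0.1, 1.2, 0, 0, 0, 1], [0, 0, 1.1, 0, 0, 0, 1], [0, 0, 0.7, 0, 0, 0, 1], [0, 0, 0.35, 0, 0, 0, 1], [0, 0, 0, 0, 0, 0, 1], [0, 0, 0, 0, 0, 0, 0.57], [0, 0, 0, 0, 0, 0, 0.57], [0, 0, 0, 0, 0, 0, 0.57], [0, 0, 0, 0, 0, 0, 0.57], [0, 0, 0, 0, 0, 0, 0.57], [0, 0, 0, 0, 0, 0, 0.57], [0, 0, 0, 0, 0, 0, 0.57], [0, 0, 0, 0, 0, 0, 0.57], [0, 0, 0, 0, 0, 0, 0.57], [0, 0, 0, 0, 0, 0, 0.57]], force=20)

```text
time_s: 11.68
tool_pos: [0.4576, -0.2217, 0.075]
tool_rot: [180.0, -0.0, 5.2]
force: [-0.7, 0.3, 2.3]
grip_width: 0.05
```

```bash
python3 - <<'E'
from cell import env
from h import *
s=env.read_camera("side");t=env.read_camera("top")
cv2.imwrite("pics/side8.png",cv2.resize(s["img"][200:380,200:400],None,fx=3.3,fy=3.3,interpolation=cv2.INTER_CUBIC))
o=env.get_obs();print(o["time_s"],o["tool_pos"],o["tool_rot"],o["grip_width"],o["force"])
E
```

```text
11.7833 [ 0.45768467 -0.22164725  0.07501317] [ 1.79995805e+02 -4.21067639e-02  5.20581364e+00] 0.05000882693725475 [ 1.23250724 -0.41453629  2.78895073]
```

View pics/side8.png

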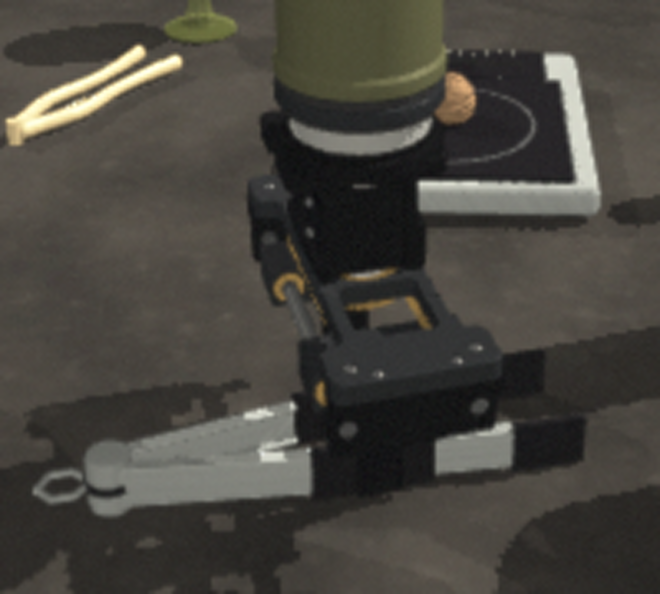

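Request:
drive_tool(commands=[[0, 0, -0.5, 0, 0, 0, 0.57], [0, 0, -1, 0, 0, 0, 0.57], [0, 0, -1.5, 0, 0, 0, 0.57], [0, 0, -2, 0, 0, 0, 0.57], [0, 0, -2, 0, 0, 0, 0.57], [0, 0, -2, 0, 0, 0, 0.57], [0, 0, -2, 0, 0, 0, 0.57], [0, 0, -2, 0, 0, 0, 0.57], [0, 0, -1, 0, 0, 0, 0.57], [0, 0, -0.5, 0, 0, 0, 0.57], [0, 0, 0, 0, 0, 0, 0.57]])

```text
time_s: 12.7
tool_pos: [0.4576, -0.2217, 0.2206]
tool_rot: [-180.0, -0.1, 5.2]
force: [0.4, 1.6, -0.5]
grip_width: 0.0497
```

```bash
python3 - <<'E'
from cell import env
from h import *
s=env.read_camera("side");t=env.read_camera("top")
cv2.imwrite("pics/side9.png",cv2.resize(s["img"][140:380,180:420],None,fx=2.5,fy=2.5,interpolation=cv2.INTER_CUBIC))
cv2.imwrite("pics/top9.png",cv2.resize(t["img"][210:400,380:500],None,fx=3.1,fy=3.1,interpolation=cv2.INTER_CUBIC))
o=env.get_obs();print(o["time_s"],o["tool_pos"],o["tool_rot"],o["grip_width"],o["force"])
E
```

```text
12.8 [ 0.45683889 -0.221273    0.21895001] [-1.79963963e+02  6.78604982e-02  5.21233716e+00] 0.04953233693529068 [-0.57332973 -0.41445654 -0.96787789]
```

View pics/side9.png

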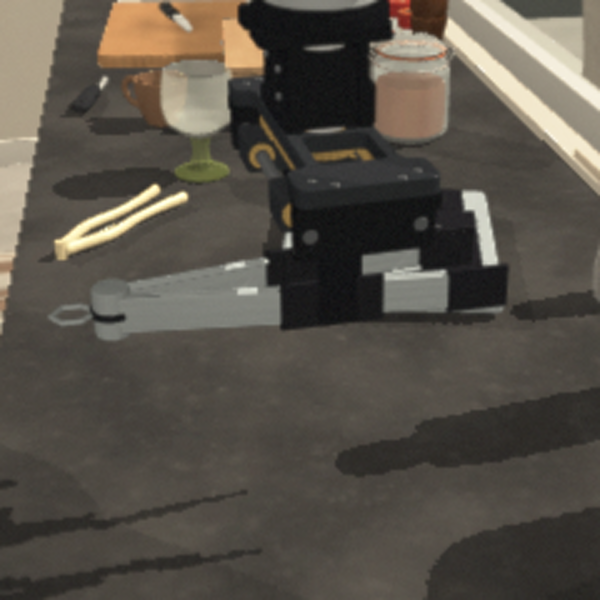

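View pics/top9.png

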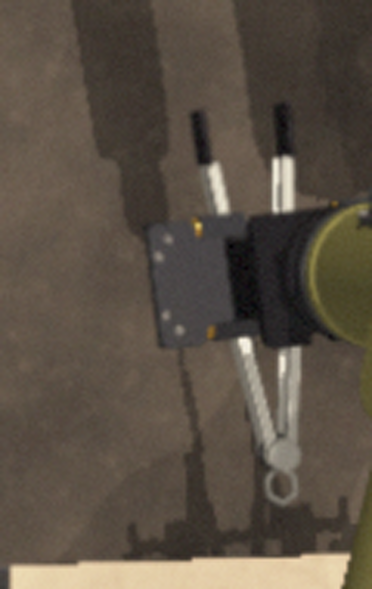

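```bash
python3 - <<'E'
from cell import env
from h import *
np.set_printoptions(precision=4,suppress=True)
t=env.read_camera("top")
T=lambda l:np.array(l)/3.1+[379.66,209.66]
p=plane(t,T([(198,112),(205,163),(282,103),(285,155),(285,455)]),.174)
j=p[:4].mean(0);h=p[4];print(p,"jaw",j,"hub",h,np.linalg.norm((j-h)[:2]),np.degrees(np.arctan2(*(j-h)[1::-1])))
tcp=np.array([.4572,-.2215]);a=np.radians(5.2)
d=j[:2]-tcp;print("jaw rel TCP along/left",d@[np.cos(a),np.sin(a)],d@[-np.sin(a),np.cos(a)])
o=env.get_obs();print(o["tool_pos"],o["qpos"])
E
```

```text
[[ 0.5587 -0.1816  0.174 ]
 [ 0.5249 -0.1848  0.174 ]
 [ 0.5636 -0.2382  0.174 ]
 [ 0.529  -0.2386  0.174 ]
 [ 0.3334 -0.23    0.174 ]] jaw [ 0.5441 -0.2108  0.174 ] hub [ 0.3334 -0.23    0.174 ] 0.2115753047431898 5.209263737804672
jaw rel TCP along/left 0.08748025334118999 0.002779930893060458
[ 0.4567 -0.2212  0.2186] [-26.2845   4.5375  51.7598 110.0369  -3.8343  67.3089 -57.9191]
```

Request:
drive_tool(commands=[[0.49, -1, 0, 0, 0, 0, 0.57], [0.49, -2, 0, 0, 0, 0, 0.57], [0.49, -3, 0, 0, 0, 0, 0.57], [0.49, -3, 0, 0, 0, 0, 0.57], [0.49, -3, 0, 0, 0, 0, 0.57], [0.49, -3, 0, 0, 0, 0, 0.57], [0.49, -3, 0, 0, 0, 0, 0.57], [0.49, -3, 0, 0, 0, 0, 0.57], [0.49, -3, 0, 0, 0, 0, 0.57], [0.49, -3, 0, 0, 0, 0, 0.57], [0.49, -2, 0, 0, 0, 0, 0.57], [0.45, -1.37, 0, 0, 0, 0, 0.57], [0, 0, 0, 0, 0, 0, 0.57], [0, 0, 0, 0, 0, 0, 0.57], [0, 0, 0, 0, 0, 0, 0.57]])

```text
time_s: 14.1
tool_pos: [0.4879, 0.0842, 0.2193]
tool_rot: [179.9, 0.1, 5.1]
force: [0.1, -1.7, -0.6]
grip_width: 0.05
```

```bash
python3 - <<'E'
from cell import env
from h import *
s=env.read_camera("side");t=env.read_camera("top")
cv2.imwrite("pics/side10.png",cv2.resize(s["img"][100:300,200:420],None,fx=2.9,fy=2.9,interpolation=cv2.INTER_CUBIC))
cv2.imwrite("pics/top10.png",cv2.resize(t["img"][190:370,240:380],None,fx=3.3,fy=3.3,interpolation=cv2.INTER_CUBIC))
o=env.get_obs();print(o["time_s"],o["tool_pos"],o["tool_rot"],o["grip_width"],o["force"],o["qpos"])
E
```

```text
14.2 [0.48795657 0.0841921  0.21960528] [1.79976006e+02 1.92805210e-02 5.03449770e+00] 0.04977910693365611 [-0.5042379  -0.00392434 -0.15766327] [-45.90280179   1.94060749  33.93870819 111.17032107  -1.15144914
  67.24566196 -96.49899347]
```

View pics/side10.png

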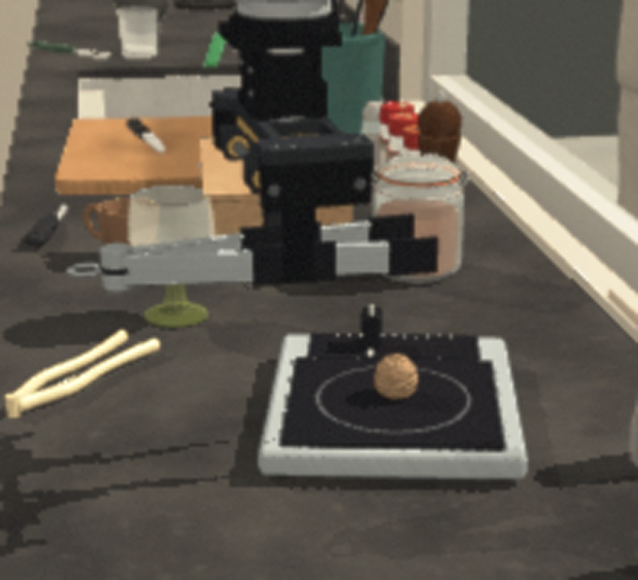

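View pics/top10.png

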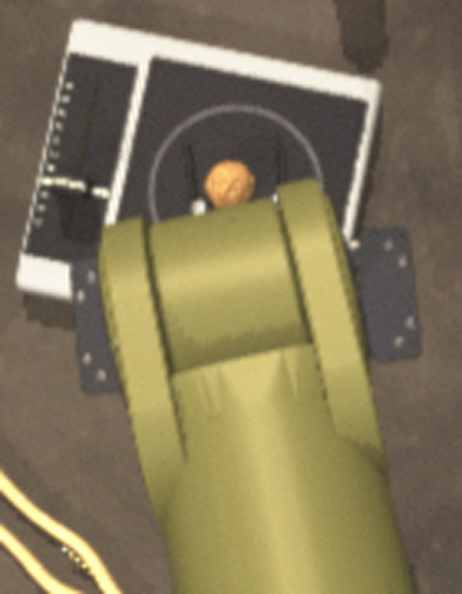

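The top view shows the jaws either side of the nut, the left at (191,165), the right at (280,160) and the nut at (229,183). I'll measure the offset.

```bash
python3 - <<'E'
from cell import env
from h import *
np.set_printoptions(precision=4,suppress=True)
t=env.read_camera("top")
g=t["img"]
cv2.imwrite("pics/top11.png",cv2.resize(g[220:262,285:340],None,fx=12,fy=12,interpolation=cv2.INTER_CUBIC))
T=lambda l:np.array(l)/3.3+[239.65,189.65]
p=plane(t,T([(191,145),(281,135)]),.1745);print(p,p.mean(0))
print("nut",plane(t,T([(229.5,184.5)]),.048))
o=env.get_obs();print(o["tool_pos"],o["tool_rot"])
E
```

```text
[[0.5898 0.1167 0.1745]
 [0.5949 0.0611 0.1745]] [0.5923 0.0889 0.1745]
nut [[0.5751 0.0964 0.048 ]]
[0.488  0.0845 0.2197] [179.9956   0.0081   5.0482]
```

View pics/top11.png

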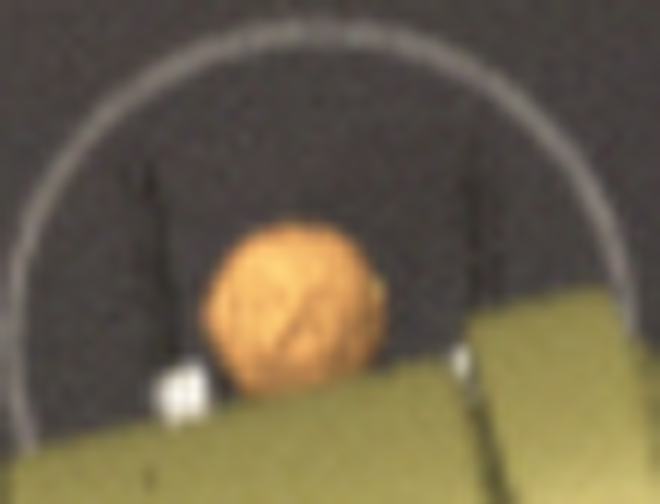

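```bash
python3 - <<'E'
from cell import env
from h import *
np.set_printoptions(precision=4,suppress=True)
t=env.read_camera("top")
T=lambda l:np.array(l)/12+[284.54,219.54]
a=np.radians(5.05);tcp=np.array([.488,.0843])
for z in(.174,.164):
    p=plane(t,T([(145,165),(473,145),(170,350),(478,310)]),z)
    for q in p: d=q[:2]-tcp;print(q,"along/left",d@[np.cos(a),np.sin(a)],d@[-np.sin(a),np.cos(a)])
g=cv2.cvtColor(t["img"],cv2.COLOR_BGR2GRAY)
for r in range(232,250,3): print(r,g[r,292:330])
E
```

```text
[0.5905 0.1186 0.174 ] along/left 0.10510767182664423 0.02509914564688552
[0.5928 0.0628 0.174 ] along/left 0.10248527560502045 -0.030601548919202515
[0.5589 0.1148 0.174 ] along/left 0.07334666588134817 0.024171883799733347
[0.5646 0.0626 0.174 ] along/left 0.07443994179002564 -0.028376892911692837
[0.5916 0.1191 0.164 ] along/left 0.10623205245898681 0.025511405421135384
[0.5939 0.0627 0.164 ] along/left 0.10358123772395729 -0.030792909193740167
[0.5597 0.1153 0.164 ] along/left 0.07412685726959628 0.024574094976819807
[0.5655 0.0625 0.164 ] along/left 0.07523198084485094 -0.02854414492369894
232 [89 71 70 71 69 70 66 66 72 68 70 67 69 67 69 71 67 65 69 70 70 69 64 66
 66 64 61 63 62 67 64 58 54 62 65 66 68 75]
235 [71 63 69 66 62 51 66 67 68 69 70 68 74 70 65 68 72 70 67 64 68 64 63 66
 66 63 62 66 67 66 61 55 60 58 63 67 66 65]
238 [ 66  67  70  63  56  53  51  66  72  68  66  69  70  66  78  81  92 100
  93  88  78  71  66  66  63  58  61  65  62  63  64  54  52  57  64  67
  68  67]
241 [ 68  70  69  66  59  59  48  65  67  67  70  88 144 193 203 207 205 195
 194 195 182 175 135  90  65  64  67  63  63  66  65  61  51  60  60  67
  67  67]
244 [ 69  70  69  68  58  62  53  62  69  71 112 183 184 198 196 196 190 203
 180 168 171 171 153 128 132  75  64  62  62  66  66  69  55  62  59  69
  72  80]
247 [ 66  66  69  68  71  60  56  53  69  82 125 173 178 192 192 202 185 148
 171 158 166 139 126 112  97  68  62  68  65  66  67  84 116 127 125 128
 131 133]
```

Request:
drive_tool(commands=[[0, -0.52, 0, 0, 0, 0, 0.57], [0, 0, 1, 0, 0, 0, 0.57], [0, 0, 2, 0, 0, 0, 0.57], [0, 0, 2, 0, 0, 0, 0.57], [0, 0, 1, 0, 0, 0, 0.57], [0, 0, 0.8, 0, 0, 0, 0.57], [0, 0, 0, 0, 0, 0, 0.57], [0, 0, 0, 0, 0, 0, 0.57], [0, 0, 0, 0, 0, 0, 0.57]])

```text
time_s: 15.05
tool_pos: [0.4882, 0.0914, 0.1526]
tool_rot: [-180.0, -0.1, 5.2]
force: [0.1, 0.5, 0.0]
grip_width: 0.0499
```

```bash
python3 - <<'E'
from cell import env
from h import *
np.set_printoptions(precision=4,suppress=True)
s=env.read_camera("side");t=env.read_camera("top")
cv2.imwrite("pics/side12.png",cv2.resize(s["img"][150:290,230:390],None,fx=4,fy=4,interpolation=cv2.INTER_CUBIC))
cv2.imwrite("pics/top12.png",cv2.resize(t["img"][220:262,285:340],None,fx=12,fy=12,interpolation=cv2.INTER_CUBIC))
o=env.get_obs();print(o["time_s"],o["tool_pos"],o["tool_rot"],o["grip_width"],o["force"])
g=cv2.cvtColor(t["img"],cv2.COLOR_BGR2GRAY)
for r in range(232,250,3): print(r,g[r,290:330])
E
```

```text
15.15 [0.4882 0.0915 0.1527] [-179.9598   -0.1081    5.1999] 0.04943994456735266 [ 0.1958  0.7871 -0.6702]
232 [100 111  85  73  71  69  70  70  69  68  71  65  69  71  68  71  65  69
  72  69  71  69  69  68  64  65  66  67  66  63  66  65  63  66  65  62
  65  62  64  68]
235 [83 72 68 68 66 69 66 68 67 65 67 69 70 68 70 64 68 67 71 71 64 66 66 63
 66 65 63 67 63 61 57 64 61 61 62 64 63 60 66 62]
238 [69 67 71 63 60 54 62 68 68 70 68 69 71 70 66 72 74 84 95 98 90 88 77 69
 69 63 66 66 64 61 55 59 60 64 58 64 66 63 60 62]
241 [ 71  69  68  66  65  58  54  67  70  69  67  68  70  93 149 192 199 203
 205 195 194 191 181 175 139  93  71  68  63  62  54  60  58  62  64  64
  61  66  65  62]
244 [ 71  66  66  65  59  61  48  64  67  68  67  74 113 183 180 188 185 181
 180 198 173 158 166 168 155 130 133  77  70  61  53  61  54  64  61  65
  65  67  65  64]
247 [ 69  67  69  69  66  61  54  57  69  69  71  81 124 177 177 186 180 182
 167 133 156 150 154 133 122 111  99  66  65  64  64  59  55  64  64  66
  62  63  65  65]
```

View pics/side12.png

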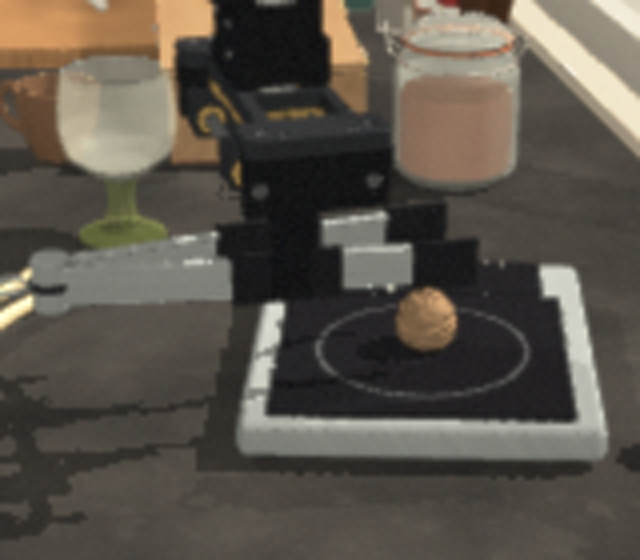

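View pics/top12.png

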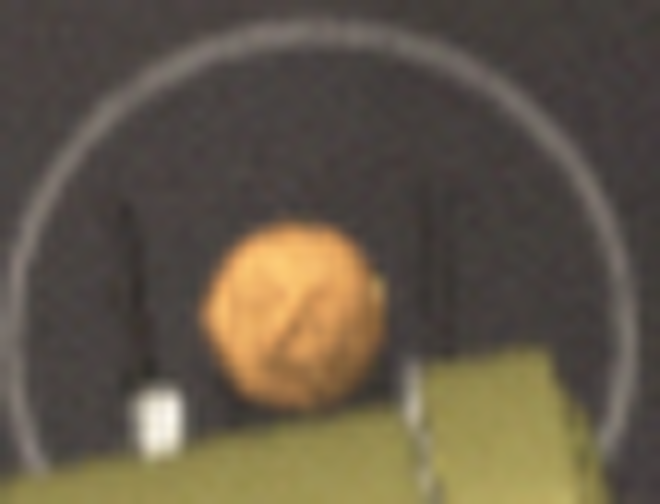

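Jaws are centred on the nut to within about 2 mm, with clear gaps on both sides, so I'll descend around it.

Request:
drive_tool(commands=[[0, 0, 0.8, 0, 0, 0, 0.57], [0, 0, 1, 0, 0, 0, 0.57], [0, 0, 1, 0, 0, 0, 0.57], [0, 0, 0.8, 0, 0, 0, 0.57], [0, 0, 0.5, 0, 0, 0, 0.57], [0, 0, 0.3, 0, 0, 0, 0.57], [0, 0, 0, 0, 0, 0, 0.57], [0, 0, 0, 0, 0, 0, 0.57], [0, 0, 0, 0, 0, 0, 0.57]])

```text
time_s: 15.9
tool_pos: [0.4878, 0.0914, 0.1081]
tool_rot: [-180.0, -0.0, 5.2]
force: [-0.1, 0.9, -1.1]
grip_width: 0.05
```

```bash
python3 - <<'E'
from cell import env
from h import *
np.set_printoptions(precision=4,suppress=True)
s=env.read_camera("side");t=env.read_camera("top")
cv2.imwrite("pics/side13.png",cv2.resize(s["img"][150:290,230:390],None,fx=4,fy=4,interpolation=cv2.INTER_CUBIC))
cv2.imwrite("pics/top13.png",cv2.resize(t["img"][220:262,285:340],None,fx=12,fy=12,interpolation=cv2.INTER_CUBIC))
o=env.get_obs();print(o["time_s"],o["tool_pos"],o["tool_rot"],o["grip_width"],o["force"])
E
```

```text
16.0 [0.4879 0.0914 0.1082] [-179.9777   -0.0585    5.2009] 0.049746254155148224 [ 0.0239  0.7515 -0.7044]
```

View pics/side13.png

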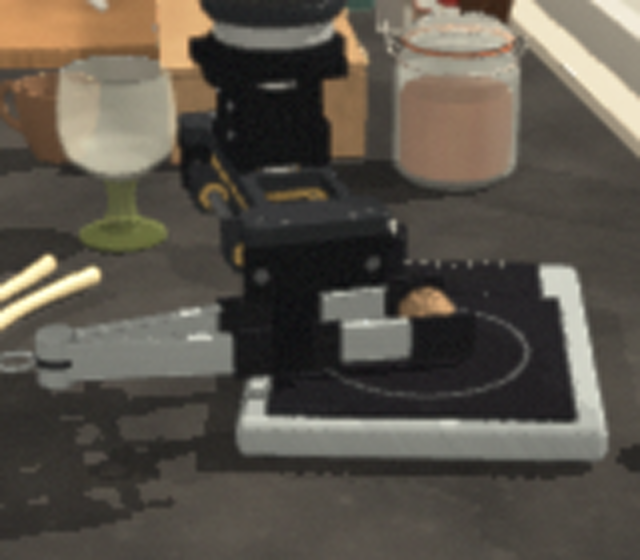

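View pics/top13.png

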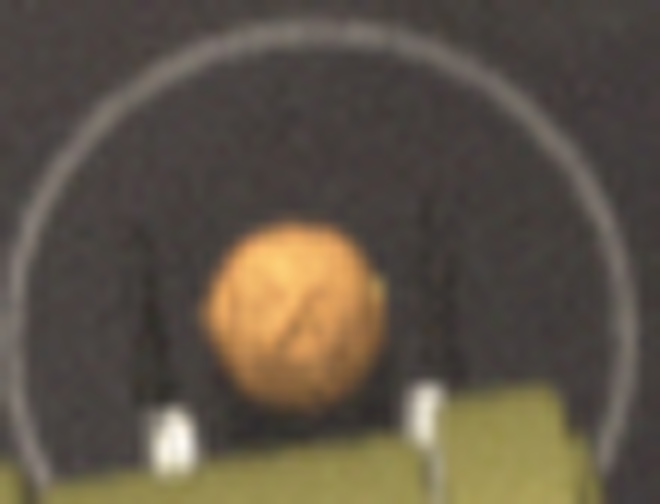

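Nut centred between the jaws and unmoved. Closing now.

Request:
drive_tool(commands=[[0, 0, 0, 0, 0, 0, 0.54], [0, 0, 0, 0, 0, 0, 0.52], [0, 0, 0, 0, 0, 0, 0.5], [0, 0, 0, 0, 0, 0, 0.48], [0, 0, 0, 0, 0, 0, 0.46], [0, 0, 0, 0, 0, 0, 0.44], [0, 0, 0, 0, 0, 0, 0.42], [0, 0, 0, 0, 0, 0, 0.4], [0, 0, 0, 0, 0, 0, 0.38], [0, 0, 0, 0, 0, 0, 0.36], [0, 0, 0, 0, 0, 0, 0.35], [0, 0, 0, 0, 0, 0, 0.35], [0, 0, 0, 0, 0, 0, 0.35]], force=25)

```text
time_s: 17.08
tool_pos: [0.4875, 0.0913, 0.1078]
tool_rot: [-180.0, -0.0, 5.2]
force: [0.1, -0.9, -1.0]
grip_width: 0.0379
```

```bash
python3 - <<'E'
from cell import env
from h import *
np.set_printoptions(precision=4,suppress=True)
s=env.read_camera("side");t=env.read_camera("top")
cv2.imwrite("pics/side14.png",cv2.resize(s["img"][150:290,230:390],None,fx=4,fy=4,interpolation=cv2.INTER_CUBIC))
cv2.imwrite("pics/top14.png",cv2.resize(t["img"][220:262,285:340],None,fx=12,fy=12,interpolation=cv2.INTER_CUBIC))
o=env.get_obs();print(o["time_s"],o["tool_pos"],o["tool_rot"],o["grip_width"],o["force"])
E
```

```text
17.1833 [0.4875 0.0913 0.1078] [-179.9965   -0.0064    5.2031] 0.03779105928736523 [-0.1682  0.273   0.0523]
```

View pics/side14.png

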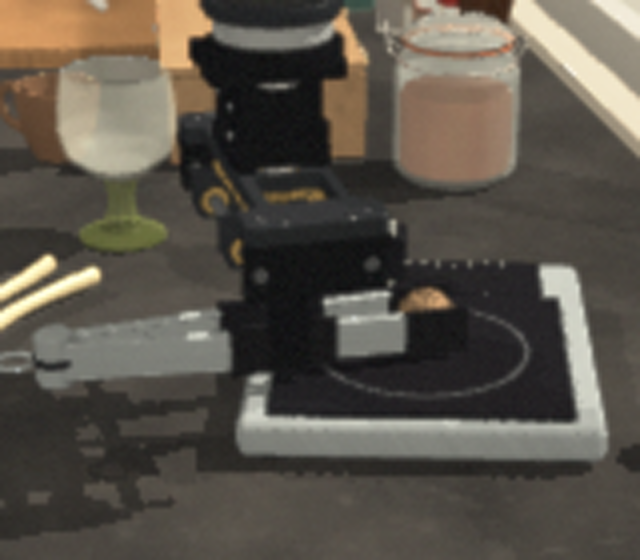

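View pics/top14.png

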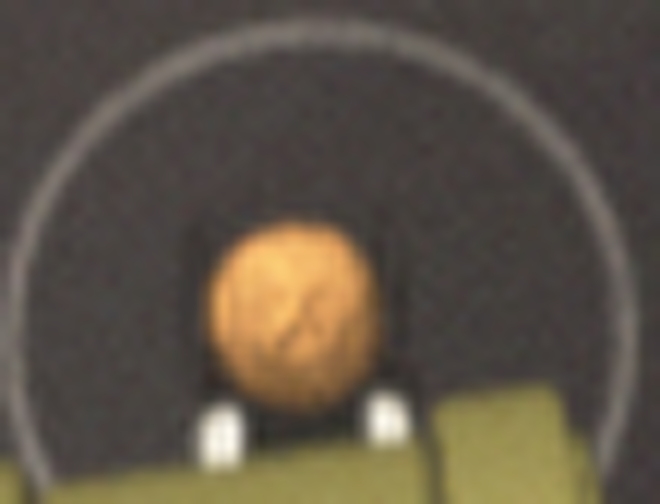

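The fingers have stalled on the tongs at 37.8 mm, with the jaws on the nut. I'll lift 15 cm.

Request:
drive_tool(commands=[[0, 0, -0.3, 0, 0, 0, 0.35], [0, 0, -0.6, 0, 0, 0, 0.35], [0, 0, -1, 0, 0, 0, 0.35], [0, 0, -1.2, 0, 0, 0, 0.35], [0, 0, -1.4, 0, 0, 0, 0.35], [0, 0, -1.5, 0, 0, 0, 0.35], [0, 0, -1.5, 0, 0, 0, 0.35], [0, 0, -1.5, 0, 0, 0, 0.35], [0, 0, -1.5, 0, 0, 0, 0.35], [0, 0, -1.5, 0, 0, 0, 0.35], [0, 0, -1.3, 0, 0, 0, 0.35], [0, 0, -1, 0, 0, 0, 0.35], [0, 0, -0.7, 0, 0, 0, 0.35], [0, 0, -0.3, 0, 0, 0, 0.35], [0, 0, 0, 0, 0, 0, 0.35], [0, 0, 0, 0, 0, 0, 0.35], [0, 0, 0, 0, 0, 0, 0.35], [0, 0, 0, 0, 0, 0, 0.35], [0, 0, 0, 0, 0, 0, 0.35]])

```text
time_s: 18.77
tool_pos: [0.4872, 0.0912, 0.2602]
tool_rot: [180.0, 0.1, 5.2]
force: [-1.1, 0.8, -1.6]
grip_width: 0.0379
```

```bash
python3 - <<'E'
from cell import env
from h import *
np.set_printoptions(precision=4,suppress=True)
s=env.read_camera("side");t=env.read_camera("top")
cv2.imwrite("pics/side15.png",cv2.resize(s["img"][90:290,200:420],None,fx=2.9,fy=2.9,interpolation=cv2.INTER_CUBIC))
cv2.imwrite("pics/top15.png",cv2.resize(t["img"][130:380,130:400],None,fx=2.3,fy=2.3,interpolation=cv2.INTER_CUBIC))
o=env.get_obs();print(o["time_s"],o["tool_pos"],o["tool_rot"],o["grip_width"],o["force"])
E
```

```text
18.8667 [0.4873 0.0912 0.2604] [179.9816   0.0344   5.1981] 0.03758706606185659 [ 0.0441  0.4186 -1.4214]
```

View pics/side15.png

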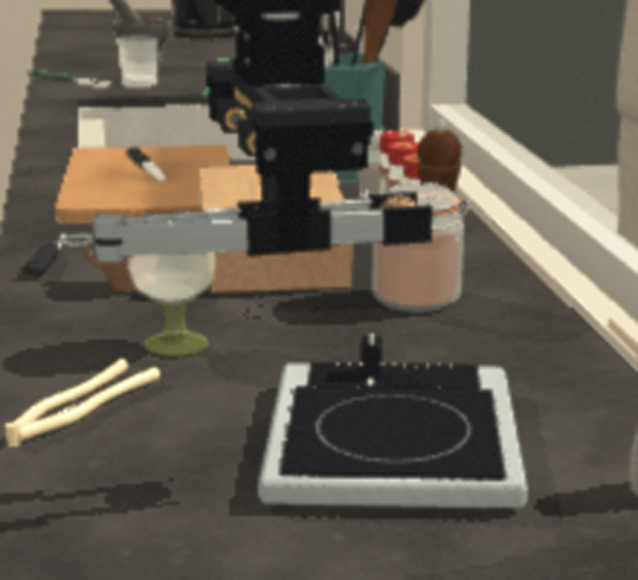

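View pics/top15.png

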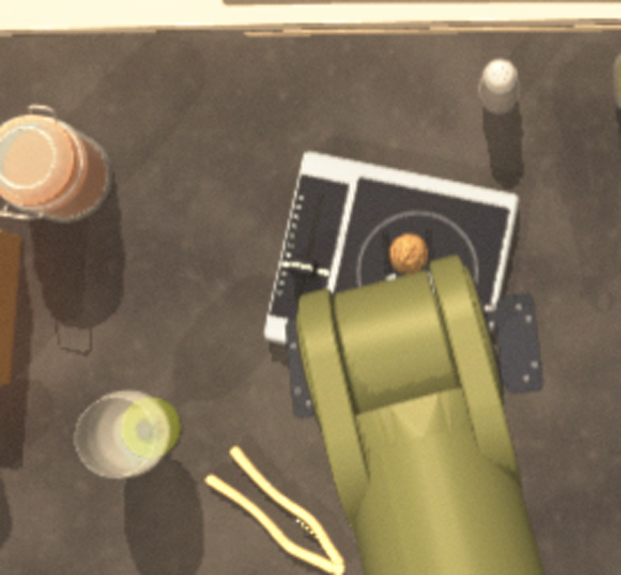

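Request:
drive_tool(commands=[[0, 0, 0, 0, 0, 0, 0.35], [0, 0, 0, 0, 0, 0, 0.35], [0, 0, 0, 0, 0, 0, 0.35], [0, 0, 0, 0, 0, 0, 0.35], [0, 0, 0, 0, 0, 0, 0.35], [0, 0, 0, 0, 0, 0, 0.35], [0, 0, 0, 0, 0, 0, 0.35], [0, 0, 0, 0, 0, 0, 0.35], [0, 0, 0, 0, 0, 0, 0.35], [0, 0, 0, 0, 0, 0, 0.35], [0, 0, 0, 0, 0, 0, 0.35], [0, 0, 0, 0, 0, 0, 0.35]])

```text
time_s: 19.87
tool_pos: [0.4875, 0.0913, 0.2608]
tool_rot: [-180.0, -0.0, 5.2]
force: [0.5, 0.1, -0.4]
grip_width: 0.0381
```

```bash
python3 - <<'E'
from cell import env
from h import *
np.set_printoptions(precision=4,suppress=True)
s=env.read_camera("side");t=env.read_camera("top")
h=cv2.inRange(cv2.cvtColor(t["img"],cv2.COLOR_BGR2HSV),(5,100,100),(25,255,255))
ys,xs=np.nonzero(h[225:255,290:325]);u=(xs.mean()+290,(ys.min()+ys.max())/2+225)
print(u,len(xs),xs.min()+290,xs.max()+290,ys.min()+225,ys.max()+225)
u=((xs.min()+xs.max())/2+290,u[1])
side=(400/2.9+199.67,200/2.9+89.67) # visible top of nut in side15
print("nut top region",tri(t,u,s,side))
# shaker and goblet: image change near them vs start
for n,c,boxes in(("top",t,{"shaker":(335,150,360,182),"goblet":(160,295,210,340)}),):
    a=cv2.imread("pics/top0.png")
    for k,(x0,y0,x1,y1) in boxes.items():
        print(k,np.abs(a[y0:y1,x0:x1].astype(int)-c["img"][y0:y1,x0:x1]).mean(), cv2.phaseCorrelate(np.float32(cv2.cvtColor(a,6)[y0:y1,x0:x1]),np.float32(cv2.cvtColor(c["img"],6)[y0:y1,x0:x1])))
cv2.imwrite("pics/top16.png",cv2.resize(t["img"][190:305,235:365],None,fx=5,fy=5,interpolation=cv2.INTER_CUBIC))
o=env.get_obs();print(o["time_s"],o["tool_pos"],o["grip_width"],o["force"])
E
```

```text
(np.float64(308.6131805157593), np.float64(242.5)) 349 290 324 231 254
nut top region (array([0.571 , 0.096 , 0.2123]), np.float64(0.0063558905137283146))
shaker 13.752916666666666 ((0.32146166718964864, -0.01106201646220839), 0.9002711591124535)
goblet 8.889185185185186 ((0.010876262370111078, 0.3857976036075641), 1.0043768817053902)
19.9667 [0.4875 0.0913 0.2608] 0.0378494991892933 [-0.9889  0.2613 -0.7886]
```

View pics/top16.png

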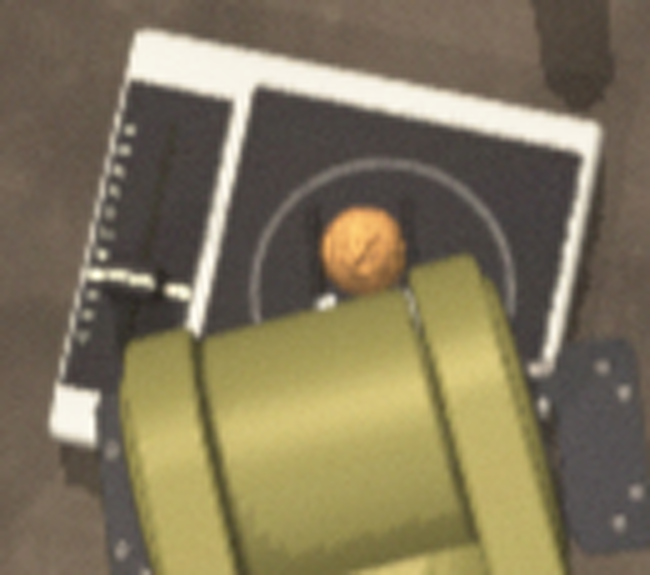

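```bash
python3 - <<'E'
from cell import env
print(env.sign_off())
E
```

```text
the job is handed in; nothing more can be done
None
```

I moved the heat slider to the keep-warm line, then picked up the tongs, closed them on the walnut and lifted it about 15 cm. I handed the job in at about 20 s with the walnut still held up.

**Last checks:**
- **Slider:** its mark measured within about 1 mm of the keep-warm line after I let go. It still sat on the line in the last top view.
- **Walnut:** it is held between the jaws, with the gripper steady at 38 mm (25 N) over a one-second hold. From the lift, its underside should be about 15 cm above the plate. A rough two-view fix on its visible top gave 0.21 m against 0.22 m expected. The two rays missed each other by 6 mm because the jaw hides part of the nut. The gripper stayed on the grip plates, about 9 cm from the nut.
- **Goblet and salt shaker:** both look unmoved, with image shifts of about 0.3–0.4 pixel, which is within noise. The brightness around the shaker changed a little, which I put down to shadow, since the arm never came near it.
- **Forces:** the forces I read stayed within about 5 N, the highest while sliding the control.

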